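# Hang the dial thermometer on the adjustable hook stand

## Task

Lift the dial thermometer out of its rest block and hang it by its window on the hook stand, dial facing outward, away from the post. The hook's height and reach were set by hand, so work by feel and force nothing: slide it over the lip, press the sprung blue pad back gently, lower it until it sits on the rod, caught straight between lip and pad, and let go. Leave the other things where they are.

Things in the scene. Friction and masses are not known exactly. Their poses are not given: they have to be found in the camera images.
- gauge: Dial thermometer to hang: off-white plate standing upright, 127 mm tall (z), 50 wide (y), 7 thick (x), about 120 g. Origin: middle of its lower edge; z up. Dial on its -x face; +x face plain with a dark square. A window goes through it near the top. Grasp it across its 50 mm width, outside the window, about 104 mm above the origin, so that the hook can pass between the fingers.
- gauge_window (a point): Centre of the thermometer's window, 97 mm above its origin, axes as the thermometer's. The window is 22 mm wide (y) and 38 mm tall (z = 78 to 116 mm over the lower edge); above it is the top bar, 11 mm high, beside it 14 mm cheeks.
- gauge_dial (a point): Middle of the dial, on the -x side, 51 mm above the thermometer's origin and 7 mm in front of its mid-plane: coloured scale and red needle in a dark rim 47 mm across that stands 3 mm proud of the plate.
- rest_block: Grey fixed block 80 x 84 x 34 mm, origin in the centre of its underside, turned any way. Its slot along y, 9 mm wide and 24 mm deep (floor 10 mm above the table), holds the thermometer upright at the start, its axes as the block's, its origin 10 mm above the block's.
- stand: Fixed hook stand: base 100 x 90 x 10 mm, steel post 14 mm thick, 190 mm tall; origin under the post's axis, on the table. A rod 7 mm thick runs outward from a clamp on the post along the stand's -x, at y = 0; its tip is bent up as a lip. The thermometer hangs rightly with its axes as the stand's (dial to -x, top bar on the rod, between lip and pad). Over 20 N on any part bends it.
- hook_nominal (a point): Fixed mark on the stand: nominal point on the rod's axis at the lip's inner face, 75 mm out from the post, 165 mm up. Truly the rod is up to 7 mm higher or lower and reaches up to 14 mm more or less (set by hand, not measured: find it by touch or sight). Lip: 7 mm thick and wide, top 10 mm above the rod's upper side. The rod yields downward 1 mm per 1.5 N, 6 mm at most.
- pad_nominal (a point): Fixed mark on the stand, on the rod's nominal axis where the pad's face nominally rests, 2 mm nearer the post than the mark above (the true pad shifts with the rod). Pad: sprung blue disc 36 mm across round the rod, 11 mm of travel to the post. It resists with 2 N plus 0.5 N per mm. The plate must push it over 5 mm to clear the lip: 8 mm (6 N) is right. It drags on the plate being lowered with up to 5 N.
- salt_jar: Spice jar with red cap, 47 x 47 x 97 mm, origin in the centre of its underside; to be left alone.
- pepper_jar: Spice jar with red cap and dark contents, 45 x 45 x 108 mm, origin in the centre of its underside; to be left alone.
- dish_blue: Small blue dish, 84 x 84 x 24 mm, origin in the centre of its underside; to be left alone.
- masking_tape: Roll of tan tape lying flat, 96 x 95 x 25 mm, origin in the centre of its underside; to be left alone.
- tea_spoon: Small spoon with red handle, 132 x 26 x 11 mm, origin in the centre of its underside; to be left alone.
- timer: White kitchen timer standing upright, 21 x 68 x 66 mm, origin in the centre of its underside; to be left alone.
Things that resemble listed ones, but are neither listed nor needed, are in the scene too. There is more than one size of the gauge; the one meant has the size given above.

How it is judged:
On the way, in this order (a step that is already met when the one before it is completed fails the run):
1. the thermometer is lifted clear of the rest block (height (world z) of gauge above 0.045 m and contact force between gauge and rest_block below 0.05 N), for 0.2 s.
2. the thermometer, in front of the post, presses the sprung pad back (contact force between gauge and stand above 3 N and x of gauge in the frame of stand below -0.045 m and z of gauge in the frame of stand above 0.03 m), for 0.2 s.
At the end, for the whole second after the job is handed in: The thermometer hangs at rest on the rod, gripped between lip and pad (over 5 N of contact with the stand), dial away from the post, within 0.2 rad of square and 0.15 rad of upright, within 11 mm of the rod's centre line, lower edge 30 to 65 mm up (y of gauge in the frame of stand between -0.011 and 0.011 m and x of gauge in the frame of stand between -0.1 and -0.045 m and z of gauge in the frame of stand between 0.03 and 0.065 m and x of stand in the frame of gauge above 0.03 m and angle between the x axis of gauge and the x axis of stand, either way round below 0.2 rad and angle between gauge's own z axis and vertical below 0.15 rad and contact force between gauge and stand above 5 N and linear speed of gauge below 0.02 m/s and angular speed of gauge below 0.2 rad/s); the robot touches nothing.
It fails at once if more than 20 N on the hook stand (contact force between stand and anything else above 20 N).
It fails at once if a bystander is moved more than 20 mm (distance of any of salt_jar, pepper_jar, dish_blue, masking_tape, tea_spoon, timer from where it was at the start of the episode above 0.02 m).
It also fails if it takes over 67 s, if anything falls off the work surface, if the arm or the gripper's body presses on something with over 40 N, if the wrist force passes 120 N, or if a joint passes its speed limit or range.

## Robot

A 6-joint arm with a two-finger parallel gripper is mounted at the origin on a cart in front of the work surface, level with it; the furniture and walls round the work are solid. World frame = base frame: x ahead of the robot, y to its left, z up, the work surface at z = 0. Lengths are in m, angles in rad, forces in N, time in s.
With the tool pointing down it reaches from about 0.35 to 0.775 m from the base axis. Payload 7.3 kg.
Tool frame: the origin (TCP) lies between the finger pads; the fingertips stand robot.tcp_to_tips ahead of it and the grasp point (between the pads) lies 2 mm behind it (robot.tcp_to_tips is the distance from the TCP to the fingertips, in m); y points along the fingers, x is the direction in which the jaws open and shut, and the axes are right-handed (so a half turn about y gives the same grasp; the last joint's range is limited). The gripper opens to 92 mm and grips with 3 to 60 N. Pads are 19 mm wide; open, the fingers measure 130 mm over their backs; the gripper's body (75 mm by 190 mm) begins 47 mm behind the grasp point.
Start: joints at [1.145, 0.342, 1.524, -0, 1.275, -0.146], TCP at [0.145, 0.505, 0.244] pointing down, gripper open.
Joint ranges: [-2.53, 2.53], [-0.77, 2.02], [0.04, 2.7], [-1, 4.14], [0.28, 2.66], [-3.11, 3.11]. Speed limits (rad/s): [2.57, 2.57, 3.14, 3.14, 3.14, 3.14].

## Interface

Orientations are given as [roll, pitch, yaw] about the fixed x, y, z axes, in that order (R = Rz(yaw) Ry(pitch) Rx(roll)).
In Python, from cell import status, read_camera, get_calibration, robot gives the robot as it stands.
- The arm moves only by the shell command python3 -m creep 'ROWS' [FORCE]. ROWS is JSON, a list of rows, each an object of numbers: "dx", "dy", "dz": the shift along the tool's x, y, z in m; "rx", "ry", "rz": the turn, a rotation vector about the tool's x, y, z in rad; "gripper": the opening, from 0 (shut) to 1 (fully open). A call has 1 to 20 rows; each row is the pose to reach, as a shift and turn from the pose commanded when the call began, along the tool's axes at that moment; what a row does not reach only later rows make up. A row lasts 1/8 s, in which the tool goes at most 62.5 mm and 10.7 degrees, less where a joint would pass 70% of its speed; a pose out of reach is approached as far as the arm can. A call with a gripper value outside its range is refused whole. The fingers move at their own pace and stop on an object; FORCE is the grip in N (left out, the last holds). Time passes only in rows, so rows that repeat a pose let the fingers close. It gives the time, the measured TCP pose, the force and the opening at its end, in the units of the state.
- status.observe(): the state, without advancing time (a new reading comes with each control period).
- read_camera(name): name is "scene" or "top" or "wrist"; returns (picture, depth): 400x640x3 uint8, red, green, blue; 400x640 float32, m along the optical axis (not along the pixel's ray), 0 where there is no reading.
- get_calibration(name): a dict with "fx", "fy", "cx", "cy" (pixels), "xyz" and "rotation" of the camera in the world; the wrist camera has in their place "mount" (4x4, takes a point from camera to tool coordinates, whose origin is the TCP and whose axes are the tool frame's). Camera axes: x right, y down, z forward; pixel columns grow to the right and rows downward; lengths in m; the calibration is good to about 2 mm. A picture is of the moment at which its call begins: read the wrist's pose just before it. get_calibration takes no time and is no camera call.
- robot.hand_in(): hands the job in, once; it reports no verdict.
The state is a dict: "time": time; "qpos": joint angles; "qvel": joint speeds; "joint_efforts": joint torques, N m; "tool_pos": TCP position; "tool_rot": TCP orientation; "contact_force": force on the tool from outside, world axes, zero at the start; "torque": the same for the moment, N m; "opening": finger opening in m.
Only numpy, scipy, OpenCV 4.12 (cv2) and the standard library are available. Lean on these libraries where they do the work, as an engineer would, in place of code of your own. Each camera call takes 0.05 s, during which the arm holds its last target.

## Working session

There is one attempt and no reset: what is moved stays moved. The work goes in short steps, Python scripts to look and compute and a shell command to move; the robot and the scene stay as the last step left them, time stands still between calls to the robot, and variables do not carry over. Pictures are saved under pics/ and viewed, and the job is handed in when it is done.

```bash
ls; mkdir -p pics
cat > h.py <<'E'
import numpy as np, cv2
from cell import status, read_camera, get_calibration, robot
def save(n,p): cv2.imwrite('pics/'+n+'.png',p[:,:,::-1])
def shot(cam,n):
    s=status.observe(); p,d=read_camera(cam); save(n,p); np.savez('pics/'+n+'.npz',p=p,d=d,tp=s['tool_pos'],tr=s['tool_rot']); return p,d,s
E
python3 - <<'E'
from h import *
s=status.observe(); print(s); print(robot.tcp_to_tips)
for c in ('scene','top','wrist'):
    shot(c,c+'0'); print(get_calibration(c))
E
```

```text
pics
{'time': 0.0, 'qpos': array([ 1.14501243e+00,  3.42747003e-01,  1.52504782e+00,  1.57535771e-05,
        1.27541389e+00, -1.45975173e-01]), 'qvel': array([-0.00086938,  0.00110778, -0.00098774,  0.00183284, -0.00061511,
       -0.00018601]), 'joint_efforts': array([-2.75258590e-04, -4.31251502e+01, -2.44213110e+01,  7.17507675e-02,
        5.61498245e-02, -1.34313368e-04]), 'tool_pos': array([0.14478535, 0.50422569, 0.2430216 ]), 'tool_rot': array([-1.57054635,  0.00159669,  1.29098321]), 'contact_force': array([-0.43817898, -1.27510299, -0.30994465]), 'torque': array([-0.014538  ,  0.00074528,  0.01074493]), 'opening': 0.09206163253954576}
0.017
{'fx': 478.93642793536105, 'fy': 478.93642793536105, 'cx': 315.6999244593341, 'cy': 201.8530201368849, 'xyz': array([-0.00726366, -0.68175305,  0.71375221]), 'rotation': array([-2.15842443,  0.01083024, -0.65617673])}
{'fx': 407.96141578976915, 'fy': 407.96141578976915, 'cx': 319.9156943092877, 'cy': 206.79136401016834, 'xyz': array([0.35088384, 0.03121445, 1.31285297]), 'rotation': array([-2.99418375, -0.01716949, -1.55648334])}
{'fx': 296.33054346512733, 'fy': 296.33054346512733, 'cx': 318.1975885906742, 'cy': 202.67504070344683, 'mount': array([[ 9.99999242e-01,  6.70998627e-04,  1.03241836e-03,
         7.30628804e-04],
       [-7.98441402e-04, -2.84923975e-01,  9.58549785e-01,
        -1.42015100e-01],
       [ 9.37346332e-04, -9.58549883e-01, -2.84923223e-01,
         7.80593224e-02],
       [ 0.00000000e+00,  0.00000000e+00,  0.00000000e+00,
         1.00000000e+00]])}
```

View pics/scene0.png

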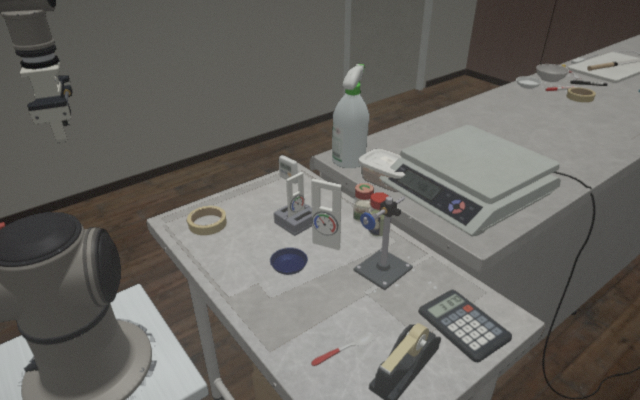

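View pics/top0.png

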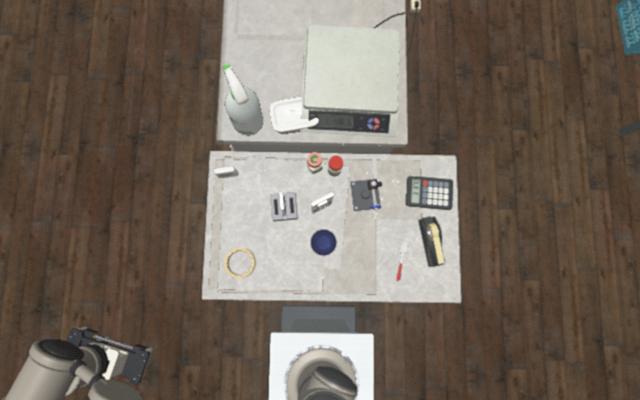

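View pics/wrist0.png

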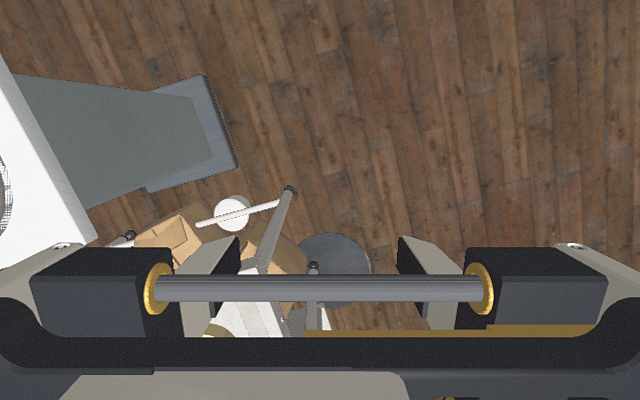

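Run:
```python
import numpy as np,cv2
s=np.load('pics/scene0.npz');t=np.load('pics/top0.npz')
a=cv2.resize(s['p'][140:300,240:440],None,fx=4,fy=4,interpolation=cv2.INTER_CUBIC)[:600]
b=cv2.resize(t['p'][145:255,260:400],None,fx=5,fy=5,interpolation=cv2.INTER_CUBIC)
cv2.imwrite('pics/s0c.png',a[:,:,::-1]);cv2.imwrite('pics/t0c.png',b[:,:,::-1])
```

```text
(no output)
```

View pics/s0c.png

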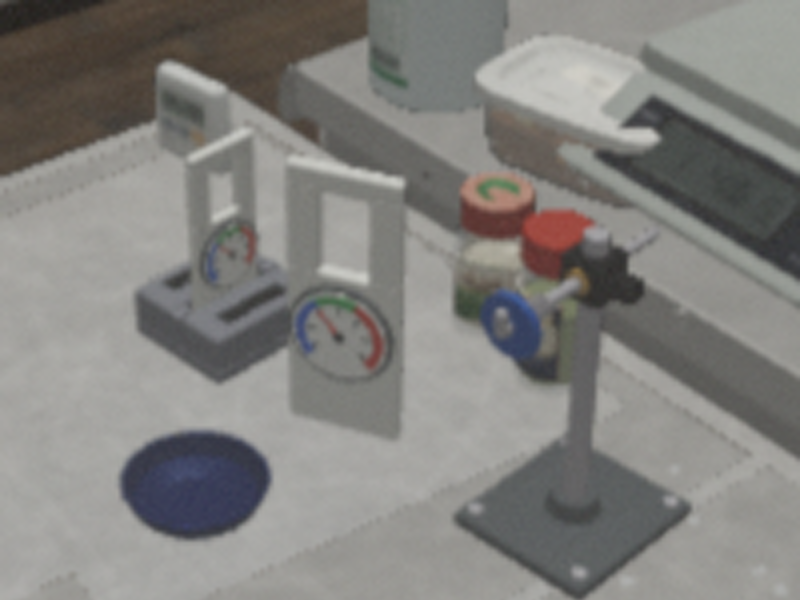

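View pics/t0c.png

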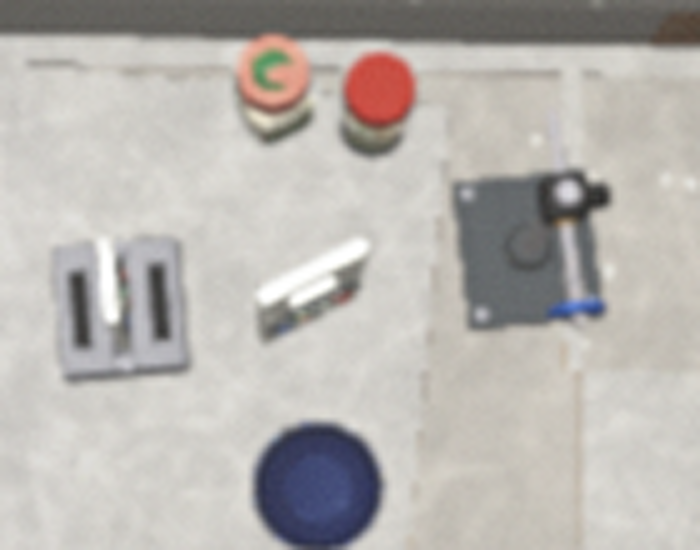

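```bash
cat >> h.py <<'E'
from scipy.spatial.transform import Rotation as Ro
def cam(n,f=None):
    c=get_calibration(n)
    if n!='wrist': return c,Ro.from_euler('xyz',c['rotation']).as_matrix(),np.array(c['xyz'])
    Rt=Ro.from_euler('xyz',f['tr']).as_matrix(); M=c['mount']
    return c,Rt@M[:3,:3],Rt@M[:3,3]+f['tp']
def ray(n,uv,f=None):
    c,R,o=cam(n,f); return o,R@np.array([(uv[0]-c['cx'])/c['fx'],(uv[1]-c['cy'])/c['fy'],1.])
def onz(n,uv,z,f=None):
    o,d=ray(n,uv,f); return o+d*(z-o[2])/d[2]
def tri(*rays):
    A=np.zeros((3,3));b=np.zeros(3)
    for o,d in rays:
        d=d/np.linalg.norm(d);P=np.eye(3)-np.outer(d,d);A+=P;b+=P@o
    x=np.linalg.solve(A,b); return x,[np.linalg.norm(np.cross(x-o,d/np.linalg.norm(d))) for o,d in rays]
def proj(n,X,f=None):
    c,R,o=cam(n,f); q=R.T@(np.array(X)-o); return np.array([c['fx']*q[0]/q[2]+c['cx'],c['fy']*q[1]/q[2]+c['cy']])
def cloud(n,f):
    c,R,o=cam(n,f); d=f['d']; v,u=np.mgrid[:400,:640]
    P=np.stack([(u-c['cx'])/c['fx']*d,(v-c['cy'])/c['fy']*d,d],-1)@R.T+o
    P[d<=0]=np.nan; return P
E
python3 - <<'E'
from h import *
s=np.load('pics/scene0.npz');t=np.load('pics/top0.npz')
T=lambda x,y:(260+x/5,145+y/5)
S=lambda x,y:(240+x/4,140+y/4)
print('table z', np.nanmedian(cloud('scene',s)[270:280,250:260,2]),np.nanmedian(cloud('top',t)[240:250,290:300,2]))
print('block top corners', [onz('top',T(*p),.034).round(3) for p in [(55,245),(178,238),(188,368),(68,378)]])
print('gauge top', [onz('top',T(*p),.137).round(3) for p in [(103,240),(107,320)]])
print('base corners',[onz('top',T(*p),.01).round(3) for p in [(455,183),(470,327)]])
print('post foot',onz('top',T(527,246),.01).round(3),'post top',onz('top',T(568,192),.19).round(3))
print('pad',[onz('top',T(*p),.165).round(3) for p in [(550,315),(605,303)]])
# two-view
def two(a,b): 
    x,e=tri(ray('top',T(*a)),ray('scene',S(*b))); print(x.round(4),np.round(e,4))
two((568,192),(597,232))
two((363,243),(403,180)); two((260,297),(290,158))
two((103,240),(250,135)); two((107,320),(190,158))
for p in [(274,70),(379,88),(317,485)]: print(onz('top',T(*p),.1).round(3))
P=cloud('scene',s)
for p in [(500,320),(530,330),(595,235),(220,135),(350,165)]:
    u,v=S(*p);print(p,P[int(v),int(u)].round(3))
E
```

```text
table z 0.0015911692830675173 -0.00031052229857608804
block top corners [array([0.58 , 0.168, 0.034]), array([0.585, 0.09 , 0.034]), array([0.502, 0.082, 0.034]), array([0.495, 0.157, 0.034])]
gauge top [array([0.565, 0.129, 0.137]), array([0.517, 0.125, 0.137])]
base corners [array([ 0.629, -0.089,  0.01 ]), array([ 0.535, -0.099,  0.01 ])]
post foot [ 0.589 -0.136  0.01 ] post top [ 0.587 -0.136  0.19 ]
pad [array([ 0.521, -0.129,  0.165]), array([ 0.528, -0.16 ,  0.165])]
[ 0.5879 -0.1365  0.1914] [0.0015 0.0015]
[ 0.5592 -0.0219  0.1776] [0.0013 0.0013]
[0.5275 0.0358 0.176 ] [0.0013 0.0013]
[0.5666 0.1285 0.1339] [0.0017 0.0017]
[0.5194 0.1242 0.1375] [0.0023 0.0023]
[0.679 0.031 0.1  ]
[ 0.669 -0.034  0.1  ]
[0.426 0.001 0.1  ]
(500, 320) [ 0.516 -0.147  0.177]
(530, 330) [ 0.524 -0.158  0.174]
(595, 235) [ 0.587 -0.136  0.192]
(220, 135) [0.653 0.284 0.034]
(350, 165) [ 0.784  0.302 -0.05 ]
```

```bash
cat >> h.py <<'E'
def go(pos,yaw,roll=-np.pi/2):
    s=status.observe(); R=Ro.from_euler('xyz',s['tool_rot']); T=Ro.from_euler('xyz',[roll,0,yaw])
    print('d',R.inv().apply(np.array(pos)-s['tool_pos']).round(4),'r',(R.inv()*T).as_rotvec().round(4),'t',round(s['time'],2))
E
python3 -c "
from h import *
go([.54,.06,.30],.09)"
```

```text
d [-0.318  -0.0565 -0.5025] r [ 5.000e-04  1.201e+00 -1.100e-03] t 0.15
```

```bash
python3 -m creep '[{"dx":-0.318,"dy":-0.0565,"dz":-0.5025,"ry":1.2},{"dx":-0.318,"dy":-0.0565,"dz":-0.5025,"ry":1.2},{"dx":-0.318,"dy":-0.0565,"dz":-0.5025,"ry":1.2},{"dx":-0.318,"dy":-0.0565,"dz":-0.5025,"ry":1.2},{"dx":-0.318,"dy":-0.0565,"dz":-0.5025,"ry":1.2},{"dx":-0.318,"dy":-0.0565,"dz":-0.5025,"ry":1.2},{"dx":-0.318,"dy":-0.0565,"dz":-0.5025,"ry":1.2},{"dx":-0.318,"dy":-0.0565,"dz":-0.5025,"ry":1.2},{"dx":-0.318,"dy":-0.0565,"dz":-0.5025,"ry":1.2},{"dx":-0.318,"dy":-0.0565,"dz":-0.5025,"ry":1.2},{"dx":-0.318,"dy":-0.0565,"dz":-0.5025,"ry":1.2},{"dx":-0.318,"dy":-0.0565,"dz":-0.5025,"ry":1.2},{"dx":-0.318,"dy":-0.0565,"dz":-0.5025,"ry":1.2},{"dx":-0.318,"dy":-0.0565,"dz":-0.5025,"ry":1.2}]'; python3 -c "
from h import *
shot('wrist','w1'); print(status.observe())"
```

```text
{'time': 0.2, 'qpos': array([ 1.14496614e+00,  3.42441416e-01,  1.52462532e+00,  2.47001750e-05,
        1.27538039e+00, -1.46040339e-01]), 'qvel': array([ 3.06626407e-04, -1.53448115e-03, -3.89603297e-03,  8.57592805e-06,
       -1.88160754e-03, -2.74329215e-04]), 'joint_efforts': array([ 1.03905226e-03, -4.31077695e+01, -2.44161916e+01,  7.17482669e-02,
        5.37988404e-02, -9.22484855e-05]), 'tool_pos': array([0.14488762, 0.50439924, 0.2433277 ]), 'tool_rot': array([-1.57064861e+00,  8.41939192e-04,  1.29099934e+00]), 'contact_force': array([-0.63613895, -0.40771111,  0.12561571]), 'torque': array([ 0.02350235, -0.02614671, -0.02396553]), 'opening': 0.09174359132699346}invalid input at $[0]: expected keys dx, dy, dz, rx, ry, rz, gripper
```

View pics/w1.png

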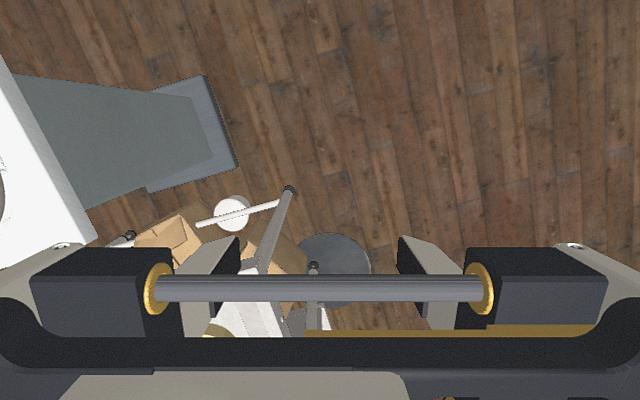

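```bash
python3 -m creep '[{"dx":-0.318,"dy":-0.0565,"dz":-0.5025,"rx":0,"ry":1.2,"rz":0,"gripper":1},{"dx":-0.318,"dy":-0.0565,"dz":-0.5025,"rx":0,"ry":1.2,"rz":0,"gripper":1},{"dx":-0.318,"dy":-0.0565,"dz":-0.5025,"rx":0,"ry":1.2,"rz":0,"gripper":1},{"dx":-0.318,"dy":-0.0565,"dz":-0.5025,"rx":0,"ry":1.2,"rz":0,"gripper":1},{"dx":-0.318,"dy":-0.0565,"dz":-0.5025,"rx":0,"ry":1.2,"rz":0,"gripper":1},{"dx":-0.318,"dy":-0.0565,"dz":-0.5025,"rx":0,"ry":1.2,"rz":0,"gripper":1},{"dx":-0.318,"dy":-0.0565,"dz":-0.5025,"rx":0,"ry":1.2,"rz":0,"gripper":1},{"dx":-0.318,"dy":-0.0565,"dz":-0.5025,"rx":0,"ry":1.2,"rz":0,"gripper":1},{"dx":-0.318,"dy":-0.0565,"dz":-0.5025,"rx":0,"ry":1.2,"rz":0,"gripper":1},{"dx":-0.318,"dy":-0.0565,"dz":-0.5025,"rx":0,"ry":1.2,"rz":0,"gripper":1},{"dx":-0.318,"dy":-0.0565,"dz":-0.5025,"rx":0,"ry":1.2,"rz":0,"gripper":1},{"dx":-0.318,"dy":-0.0565,"dz":-0.5025,"rx":0,"ry":1.2,"rz":0,"gripper":1},{"dx":-0.318,"dy":-0.0565,"dz":-0.5025,"rx":0,"ry":1.2,"rz":0,"gripper":1},{"dx":-0.318,"dy":-0.0565,"dz":-0.5025,"rx":0,"ry":1.2,"rz":0,"gripper":1}]'; python3 -c "
from h import *
shot('wrist','w1'); print(status.observe())"
```

```text
time: 1.95
tool_pos: [0.5396, 0.0611, 0.3004]
tool_rot: [-1.571, -0.0, 0.092]
contact_force: [0.2, 0.4, 0.6]
opening: 0.0919
{'time': 2.0, 'qpos': array([-2.87655906e-02,  3.38717685e-01,  1.37150352e+00,  9.52792494e-05,
        1.43105391e+00, -1.21017922e-01]), 'qvel': array([-4.74671266e-03,  2.87112701e-03, -5.60326942e-03,  9.56186287e-06,
        3.49120164e-05, -5.01932326e-04]), 'joint_efforts': array([-1.38095277e-02, -4.42857599e+01, -2.57967889e+01,  7.59761687e-02,
        4.64447367e-02,  2.21322080e-03]), 'tool_pos': array([0.53972454, 0.06093026, 0.30045436]), 'tool_rot': array([-1.57074100e+00, -3.26599644e-04,  9.22390661e-02]), 'contact_force': array([ 0.38073556,  0.9282138 , -0.56729716]), 'torque': array([-0.08759263,  0.05796361,  0.03478799]), 'opening': 0.09176792573377104}
```

View pics/w1.png

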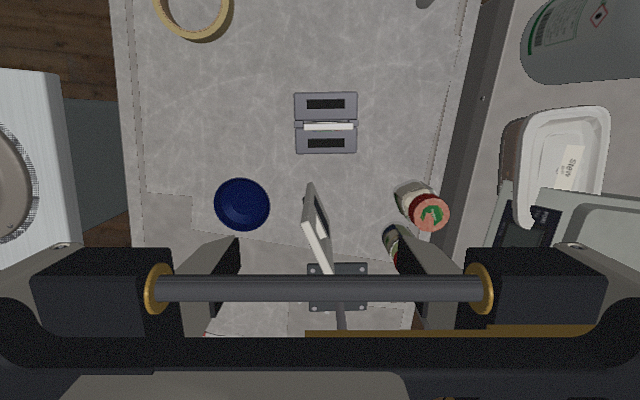

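Run:
```python
from h import *
f=np.load('pics/w1.npz'); P=cloud('wrist',f); p=f['p'].astype(int)
sub=(slice(85,160),slice(280,370))
hgt=P[...,2]
m=np.zeros((400,640),bool); m[sub]=True
g=m&(p.min(-1)>200)
print('bright',g.sum(),'depth z',np.nanpercentile(hgt[g],[5,50,95]).round(4))
for name,mk,z in [('gauge',g,.137),('block',m&(p.max(-1)<175)&(p.max(-1)>0),.034)]:
    mk=cv2.morphologyEx(mk.astype(np.uint8),cv2.MORPH_OPEN,np.ones((2,2),np.uint8)) if name=='gauge' else mk.astype(np.uint8)
    cs,_=cv2.findContours(mk,0,1); c=max(cs,key=cv2.contourArea)
    r=cv2.minAreaRect(np.vstack([c]) ); bx=cv2.boxPoints(r); print(name,r)
    q=np.array([onz('wrist',b,z,f) for b in bx]); print(q.round(4), 'c',q.mean(0).round(4), 'sides',np.linalg.norm(q-np.roll(q,1,0),axis=1).round(4), 'ang',np.degrees(np.arctan2(*(q-np.roll(q,1,0))[:,1::-1].T)).round(1))
cv2.imwrite('pics/w1c.png',cv2.resize(f['p'][80:170,270:380],None,fx=6,fy=6,interpolation=cv2.INTER_CUBIC)[:,:,::-1])
zz=hgt[100:155,285:375]
b=m&(abs(hgt-.034)<.006); print('block pts z',np.nanmedian(hgt[b]),b.sum())
t=m&(hgt>.12)&(hgt<.15); print('top pts',t.sum(),np.nanmedian(P[t],0))
```

```text
bright 42 depth z [0.1365 0.1378 0.1387]Traceback (most recent call last):
  File "<stdin>", line 10, in <module>
ValueError: max() iterable argument is empty
```

Run:
```python
from h import *
f=np.load('pics/w1.npz'); P=cloud('wrist',f); p=f['p'].astype(int)
h=P[...,2]; m=np.zeros((400,640),bool); m[85:160,280:370]=True
cv2.imwrite('pics/w1c.png',cv2.resize(f['p'][80:170,270:380],None,fx=6,fy=6,interpolation=cv2.INTER_CUBIC)[:,:,::-1])
for name,mk,z in [('gauge',m&(p.min(-1)>165)&(h>.1),.137),('block',m&(abs(h-.034)<.008),.034)]:
    mk=mk.astype(np.uint8); print(name,mk.sum(),np.nanmedian(P[mk>0],0))
    pts=np.argwhere(mk)[:,::-1]
    q=np.array([onz('wrist',b,z,f)[:2] for b in pts])
    r=cv2.minAreaRect(q.astype(np.float32)); print(r, cv2.boxPoints(r).round(4).tolist(), pts.min(0),pts.max(0))
```

```text
gauge 290 [0.54238473 0.12889156 0.13789269]
((0.5426021814346313, 0.12907347083091736), (0.04803576320409775, 0.005804263520985842), 5.347990036010742) [[0.5184000134468079, 0.12970000505447388], [0.5189999938011169, 0.12389999628067017], [0.5667999982833862, 0.12839999794960022], [0.5662000179290771, 0.13420000672340393]] [304 123] [352 129]
block 3347 [0.54194861 0.13606118 0.03496704]Traceback (most recent call last):
  File "<stdin>", line 8, in <module>
  File "h.py", line 15, in onz
    o,d=ray(n,uv,f); return o+d*(z-o[2])/d[2]
        ~~~^^^^^^^^
  File "h.py", line 13, in ray
    c,R,o=cam(n,f); return o,R@np.array([(uv[0]-c['cx'])/c['fx'],(uv[1]-c['cy'])/c['fy'],1.])
          ~~~^^^^^
  File "h.py", line 8, in cam
    c=get_calibration(n)
ValueError: time passes only in moves, steps and waits
```

View pics/w1c.png

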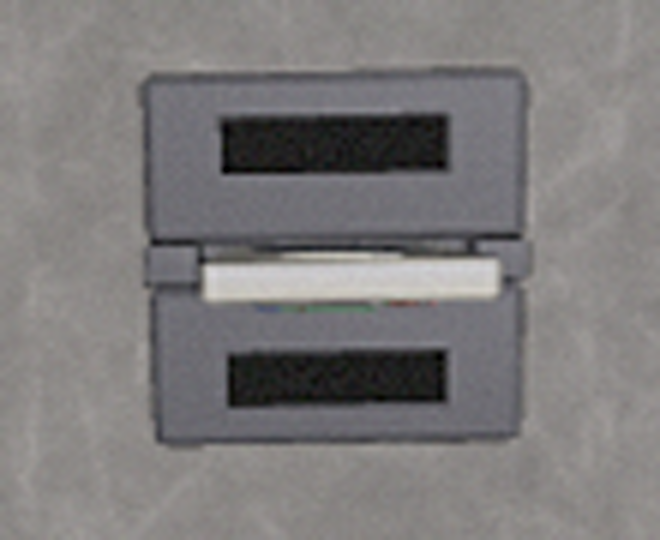

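```bash
python3 - <<'E'
import re
s=open('h.py').read()
s=s.replace("    c=get_calibration(n)\n","    c=CAL[n]\n").replace("def cam(","CAL={k:get_calibration(k) for k in ('scene','top','wrist')}\ndef cam(")
open('h.py','w').write(s)
E
python3 - <<'E'
from h import *
f=np.load('pics/w1.npz'); P=cloud('wrist',f)
h=P[...,2]; m=np.zeros((400,640),bool); m[85:160,280:370]=True
mk=m&(abs(h-.034)<.008)
q=np.array([onz('wrist',b,.034,f)[:2] for b in np.argwhere(mk)[:,::-1]])
r=cv2.minAreaRect(q.astype(np.float32)); print(r)
go([.52,-.10,.32],.09)
E
```

```text
((0.5425682067871094, 0.12904858589172363), (0.08418942242860794, 0.07944098860025406), 6.345798015594482)
d [-0.0345 -0.0196 -0.1584] r [-0.0001  0.0022  0.0003] t 2.0
```

```bash
python3 -m creep '[{"dx":-0.0345,"dy":-0.02,"dz":-0.158,"rx":0,"ry":0,"rz":0,"gripper":1},{"dx":-0.0345,"dy":-0.02,"dz":-0.158,"rx":0,"ry":0,"rz":0,"gripper":1},{"dx":-0.0345,"dy":-0.02,"dz":-0.158,"rx":0,"ry":0,"rz":0,"gripper":1},{"dx":-0.0345,"dy":-0.02,"dz":-0.158,"rx":0,"ry":0,"rz":0,"gripper":1},{"dx":-0.0345,"dy":-0.02,"dz":-0.158,"rx":0,"ry":0,"rz":0,"gripper":1}]'; python3 -c "
from h import *
shot('wrist','w2')"
python3 -m creep '[{"dx":-0.011,"dy":0,"dz":-0.119,"rx":0,"ry":0,"rz":0,"gripper":1},{"dx":-0.011,"dy":0,"dz":-0.119,"rx":0,"ry":0,"rz":0,"gripper":1},{"dx":-0.011,"dy":0,"dz":-0.119,"rx":0,"ry":0,"rz":0,"gripper":1},{"dx":-0.011,"dy":0,"dz":-0.119,"rx":0,"ry":0,"rz":0,"gripper":1}]'; python3 -c "
from h import *
shot('wrist','w3')
a=np.load('pics/w2.npz')['p'][100:300,220:420]
b=np.load('pics/w3.npz')['p'][40:240,220:420]
cv2.imwrite('pics/w23.png',cv2.resize(np.hstack([a,b]),None,fx=2,fy=2,interpolation=2)[:,:,::-1])"
```

```text
time: 2.62
tool_pos: [0.5201, -0.0995, 0.3202]
tool_rot: [-1.57, -0.0, 0.091]
contact_force: [0.4, 0.5, -0.7]
opening: 0.0919
time: 3.18
tool_pos: [0.5202, -0.2184, 0.3199]
tool_rot: [-1.57, 0.0, 0.092]
contact_force: [0.4, 0.9, 0.3]
opening: 0.092
```

View pics/w23.png

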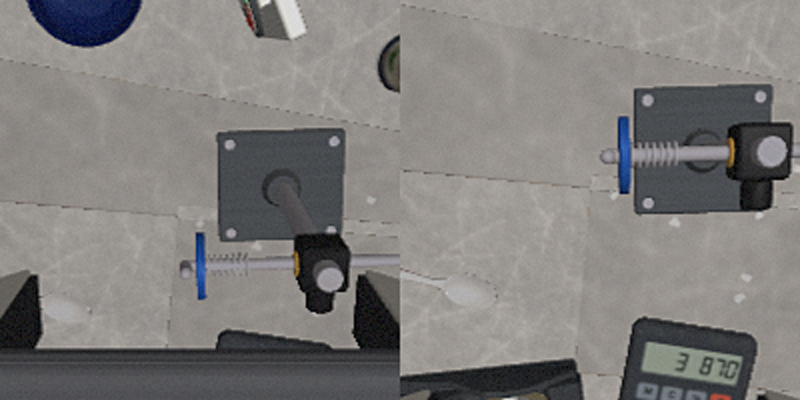

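```bash
python3 -c "
from h import *
a=np.load('pics/w2.npz')['p'][205:265,300:400]
b=np.load('pics/w3.npz')['p'][90:150,310:410]
cv2.imwrite('pics/w23b.png',cv2.resize(np.vstack([a,b]),None,fx=5,fy=5,interpolation=0)[:,:,::-1])"
```

```text
(no output)
```

View pics/w23b.png

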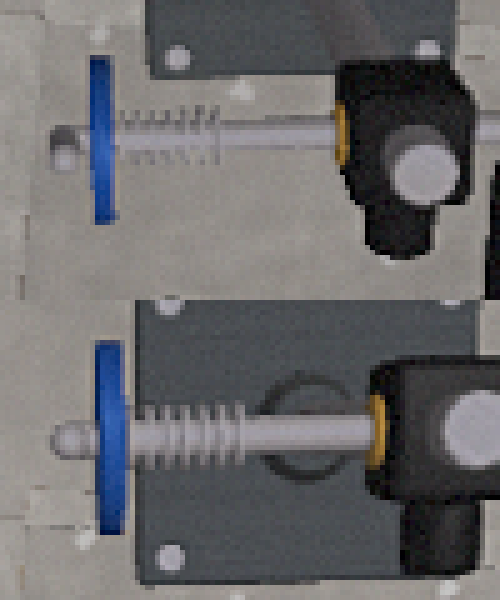

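Run:
```python
from h import *
f2=np.load('pics/w2.npz');f3=np.load('pics/w3.npz');s=np.load('pics/scene0.npz')
A=lambda x,y:(300+(x-2)/5,205+(y-2)/5); B=lambda x,y:(310+(x-2)/5,90+(y-302)/5)
S=lambda x,y:(240+x/4-.4,140+y/4-.4)
def t(n,a,b):
    x,e=tri(ray('wrist',A(*a),f2),ray('wrist',B(*b),f3)); print(n,x.round(4),np.round(e,4)); return x
lt=t('liptop',(62,155),(72,440))
pf=t('padfront',(91,139),(96,437))
t('padfar',(101,57),(112,341)); t('padnear',(104,221),(112,533))
cl=t('clampfront',(338,134),(371,432))
pt=t('posttop',(425,173),(480,430))
t('base corner bolt',(178,58),(170,558) if 0 else (170,302))
t('bolt',(178,58),(171,303)); t('bolt2',(428,50),(452,300))
for n,f in (('2',f2),('3',f3)):
  for b in ([(145,75),(453,76)] if n=='2' else [(138,583),(478,580)]):
    print(n,onz('wrist',(A if n=='2' else B)(*b),.01,f).round(4))
for n,q in (('lip',lt),('pad',pf),('clamp',cl),('post',pt)): print(n,proj('scene',q).round(1), ((proj('scene',q)-[240,140])*4).round(0))
print(onz('scene',S(503,322),.165))
P=cloud('wrist',f3); Q=cloud('wrist',f2)
for n,P_,C,pts in (('3',P,B,[(72,440),(250,433),(340,433),(480,430)]),('2',Q,A,[(62,155),(280,132),(425,173)])):
  for b in pts:
    u,v=C(*b); print(n,b,P_[int(round(v)),int(round(u))].round(4))
```

```text
liptop [ 0.5175 -0.1424  0.1759] [0.0005 0.0005]
padfront [ 0.5228 -0.1415  0.168 ] [0.0002 0.0002]
padfar [ 0.5237 -0.1239  0.1651] [0.0002 0.0002]
padnear [ 0.5274 -0.1588  0.1711] [0. 0.]
clampfront [ 0.5751 -0.1357  0.1674] [0.0003 0.0003]
posttop [ 0.5892 -0.134   0.1893] [0. 0.]
base corner bolt [ 0.5356 -0.1172  0.1812] [0.0027 0.0027]
bolt [ 0.5357 -0.1173  0.1809] [0.0026 0.0026]
bolt2 [ 0.5862 -0.1119  0.1779] [0.0026 0.0026]
2 [ 0.5441 -0.182   0.01  ]
2 [ 0.6435 -0.1732  0.01  ]
3 [ 0.545  -0.1828  0.01  ]
3 [ 0.6468 -0.1724  0.01  ]
lip [363.9 218.8] [496. 315.]
pad [365.4 220.8] [502. 323.]
clamp [382.8 210.2] [571. 281.]
post [388.  198.3] [592. 233.]
[ 0.52727173 -0.13661506  0.165     ]
3 (72, 440) [ 0.5179 -0.1428  0.1795]
3 (250, 433) [ 0.552  -0.1379  0.1692]
3 (340, 433) [ 0.5688 -0.1363  0.1698]
3 (480, 430) [ 0.5891 -0.1343  0.1913]
2 (62, 155) [ 0.517  -0.1415  0.1793]
2 (280, 132) [ 0.563  -0.1354  0.1701]
2 (425, 173) [ 0.5889 -0.1328  0.1916]
```

```bash
python3 -c "
from h import *
go([.5426,.129,.20],.10)"
```

```text
d [0.0544 0.1204 0.3433] r [-0.0008 -0.007  -0.    ] t 3.23
```

```bash
python3 -m creep '[{"dx":0.0544,"dy":0,"dz":0.3433,"rx":0,"ry":-0.007,"rz":0,"gripper":1},{"dx":0.0544,"dy":0,"dz":0.3433,"rx":0,"ry":-0.007,"rz":0,"gripper":1},{"dx":0.0544,"dy":0,"dz":0.3433,"rx":0,"ry":-0.007,"rz":0,"gripper":1},{"dx":0.0544,"dy":0,"dz":0.3433,"rx":0,"ry":-0.007,"rz":0,"gripper":1},{"dx":0.0544,"dy":0,"dz":0.3433,"rx":0,"ry":-0.007,"rz":0,"gripper":1},{"dx":0.0544,"dy":0.12,"dz":0.3433,"rx":0,"ry":-0.007,"rz":0,"gripper":1},{"dx":0.0544,"dy":0.12,"dz":0.3433,"rx":0,"ry":-0.007,"rz":0,"gripper":1},{"dx":0.0544,"dy":0.12,"dz":0.3433,"rx":0,"ry":-0.007,"rz":0,"gripper":1},{"dx":0.0544,"dy":0.12,"dz":0.3433,"rx":0,"ry":-0.007,"rz":0,"gripper":1}]'; python3 -c "
from h import *
shot('wrist','w4')
go([.5426,.129,.112],.10)"
```

```text
time: 4.35
tool_pos: [0.5438, 0.1276, 0.2027]
tool_rot: [-1.571, -0.003, 0.099]
contact_force: [0.3, -1.1, -0.0]
opening: 0.0919
d [-0.002   0.0913  0.002 ] r [ 0.0001 -0.0016  0.005 ] t 4.4
```

View pics/w4.png

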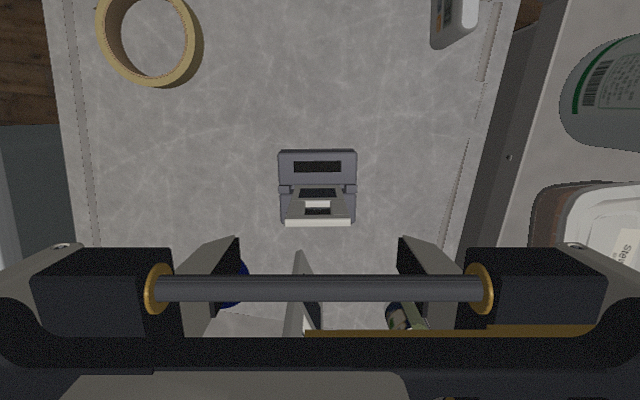

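Run:
```python
from h import *
f1=np.load('pics/w1.npz');f4=np.load('pics/w4.npz')
p=f4['p'].astype(int);P=cloud('wrist',f4)
m=(p.min(-1)>175)&(P[...,2]>.125)&(P[...,2]<.15)&(abs(P[...,1]-.13)<.02)
pts=np.argwhere(m)[:,::-1]; print(len(pts),pts.min(0),pts.max(0),pts.mean(0),np.nanmedian(P[m],0))
q=np.array([onz('wrist',b,.137,f4)[:2] for b in pts]);print(cv2.minAreaRect(q.astype(np.float32)))
# triangulate left/right ends of bar
print(tri(ray('wrist',(328,126),f1),ray('wrist',pts.mean(0),f4)))
```

```text
76 [286 220] [349 225] [328.09210526 220.76315789] [0.55299279 0.13132485 0.1379342 ]
((0.5428853034973145, 0.12856259942054749), (0.04699522256851196, 0.003970067948102951), 5.671379089355469)
(array([0.54671724, 0.1295039 , 0.13485499]), [np.float64(0.004066530316418709), np.float64(0.004066530316418678)])
```

Consistent (centre (0.543, 0.129), top 0.137, yaw ≈ 5.7°). Descend and grip.

```bash
python3 -m creep '[{"dx":-0.001,"dy":0.05,"dz":0.001,"rx":0,"ry":0,"rz":0.003,"gripper":1},{"dx":-0.001,"dy":0.09,"dz":0.001,"rx":0,"ry":0,"rz":0.003,"gripper":1},{"dx":-0.001,"dy":0.09,"dz":0.001,"rx":0,"ry":0,"rz":0.003,"gripper":1},{"dx":-0.001,"dy":0.09,"dz":0.001,"rx":0,"ry":0,"rz":0.003,"gripper":1},{"dx":-0.001,"dy":0.09,"dz":0.001,"rx":0,"ry":0,"rz":0.003,"gripper":0},{"dx":-0.001,"dy":0.09,"dz":0.001,"rx":0,"ry":0,"rz":0.003,"gripper":0},{"dx":-0.001,"dy":0.09,"dz":0.001,"rx":0,"ry":0,"rz":0.003,"gripper":0},{"dx":-0.001,"dy":0.09,"dz":0.001,"rx":0,"ry":0,"rz":0.003,"gripper":0},{"dx":-0.001,"dy":0.09,"dz":0.001,"rx":0,"ry":0,"rz":0.003,"gripper":0}]' 30; python3 -c "
from h import *
print(status.observe()['tool_pos'],status.observe()['torque'])
shot('wrist','w5');shot('scene','s5')"
```

```text
time: 5.52
tool_pos: [0.5419, 0.128, 0.1102]
tool_rot: [-1.571, 0.003, 0.098]
contact_force: [0.9, 1.1, 0.7]
opening: 0.05
[0.54186586 0.12795363 0.11018391] [-0.06411084  0.00024852  0.00433797]
```

View pics/w5.png

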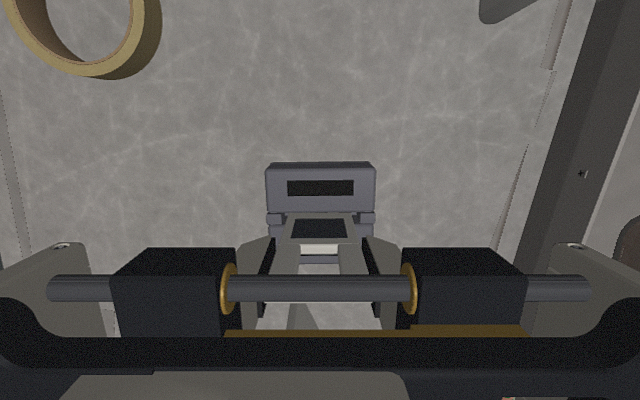

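View pics/s5.png

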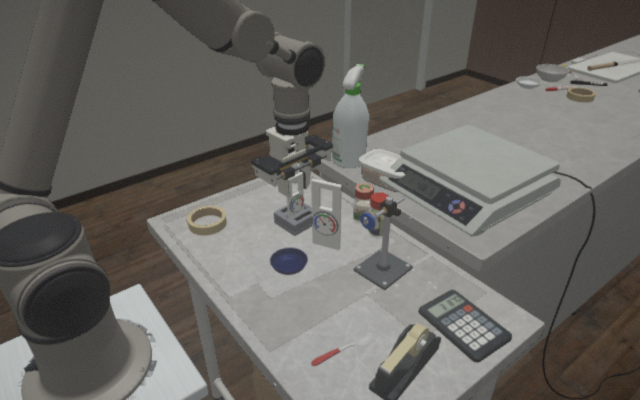

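```bash
python3 -m creep '[{"dx":0,"dy":-0.02,"dz":0,"rx":0,"ry":0,"rz":0,"gripper":0},{"dx":0,"dy":-0.06,"dz":0,"rx":0,"ry":0,"rz":0,"gripper":0},{"dx":0,"dy":-0.12,"dz":0,"rx":0,"ry":0,"rz":0,"gripper":0},{"dx":0,"dy":-0.18,"dz":0,"rx":0,"ry":0,"rz":0,"gripper":0},{"dx":0,"dy":-0.2,"dz":0,"rx":0,"ry":0,"rz":0,"gripper":0},{"dx":0,"dy":-0.2,"dz":0,"rx":0,"ry":0,"rz":0,"gripper":0}]'; python3 -c "
from h import *
go([.42,-.153,.30],-1.461)"
```

```text
time: 6.38
tool_pos: [0.5429, 0.128, 0.3115]
tool_rot: [-1.571, -0.0, 0.098]
contact_force: [-0.2, -1.3, -1.3]
opening: 0.0503
d [-0.1498  0.0115 -0.2677] r [-1.000e-04  1.559e+00 -0.000e+00] t 6.38
```

```bash
python3 -m creep '[{"dx":-0.15,"dy":0.01,"dz":-0.268,"rx":0,"ry":1.559,"rz":0,"gripper":0},{"dx":-0.15,"dy":0.01,"dz":-0.268,"rx":0,"ry":1.559,"rz":0,"gripper":0},{"dx":-0.15,"dy":0.01,"dz":-0.268,"rx":0,"ry":1.559,"rz":0,"gripper":0},{"dx":-0.15,"dy":0.01,"dz":-0.268,"rx":0,"ry":1.559,"rz":0,"gripper":0},{"dx":-0.15,"dy":0.01,"dz":-0.268,"rx":0,"ry":1.559,"rz":0,"gripper":0},{"dx":-0.15,"dy":0.01,"dz":-0.268,"rx":0,"ry":1.559,"rz":0,"gripper":0},{"dx":-0.15,"dy":0.01,"dz":-0.268,"rx":0,"ry":1.559,"rz":0,"gripper":0},{"dx":-0.15,"dy":0.01,"dz":-0.268,"rx":0,"ry":1.559,"rz":0,"gripper":0},{"dx":-0.15,"dy":0.01,"dz":-0.268,"rx":0,"ry":1.559,"rz":0,"gripper":0},{"dx":-0.15,"dy":0.01,"dz":-0.268,"rx":0,"ry":1.559,"rz":0,"gripper":0},{"dx":-0.15,"dy":0.01,"dz":-0.268,"rx":0,"ry":1.559,"rz":0,"gripper":0}]'; python3 -c "
from h import *
go([.42,-.153,.170],-1.461)"
```

```text
time: 7.75
tool_pos: [0.419, -0.1532, 0.2997]
tool_rot: [-1.575, 0.001, -1.46]
contact_force: [0.2, 0.0, -1.2]
opening: 0.0495
d [1.000e-04 1.297e-01 1.600e-03] r [ 0.0045  0.0013 -0.0012] t 7.75
```

```bash
python3 -m creep '[{"dx":0,"dy":0.06,"dz":0.0015,"rx":0.003,"ry":0,"rz":0,"gripper":0},{"dx":0,"dy":0.11,"dz":0.0015,"rx":0.003,"ry":0,"rz":0,"gripper":0},{"dx":0,"dy":0.1265,"dz":0.0015,"rx":0.003,"ry":0,"rz":0,"gripper":0},{"dx":0,"dy":0.1265,"dz":0.0015,"rx":0.003,"ry":0,"rz":0,"gripper":0},{"dx":0,"dy":0.1265,"dz":0.0015,"rx":0.003,"ry":0,"rz":0,"gripper":0}]'; python3 -c "
from h import *
s=status.observe();print(s['tool_pos'],s['tool_rot'],s['contact_force'])
shot('scene','s6');shot('wrist','w6');p=np.load('pics/s6.npz')['p'][120:300,240:440]
cv2.imwrite('pics/s6c.png',cv2.resize(p,None,fx=3.3,fy=3.3,interpolation=2)[:,:,::-1])"
```

```text
time: 8.38
tool_pos: [0.421, -0.1536, 0.1749]
tool_rot: [-1.57, -0.001, -1.461]
contact_force: [0.1, -0.3, -1.8]
opening: 0.0496
[ 0.42104003 -0.15356927  0.17493683] [-1.56952404e+00 -7.98749868e-04 -1.46052779e+00] [ 0.13392339 -0.30445132 -1.75352513]
```

View pics/s6c.png

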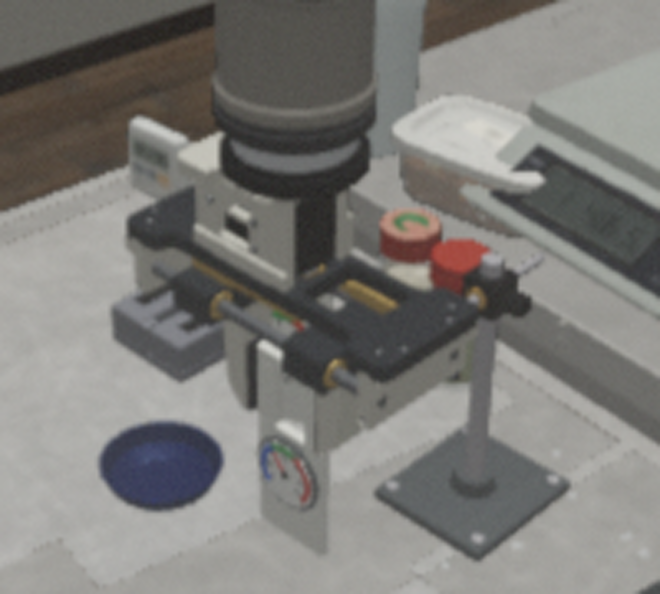

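View pics/w6.png

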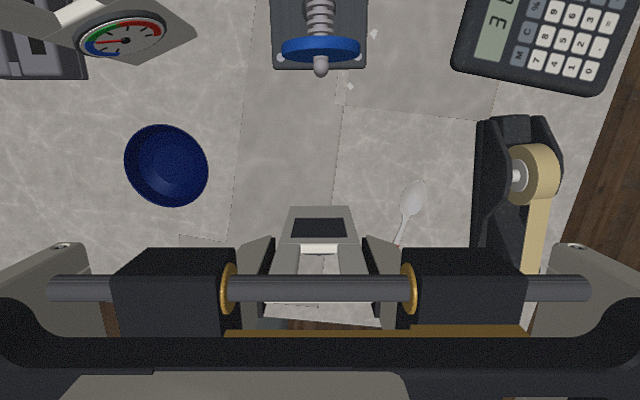

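Run:
```python
from h import *
f=np.load('pics/w6.npz'); R=Ro.from_euler('xyz',f['tr'])
for n,uv,z in (('lip',(321,62),.178),('lipface',(321,72),.178),('rodspring',(318,12),.168),('padL',(282,50),.166),('padR',(361,46),.166)):
    X=onz('wrist',uv,z,f); print(n,X.round(4),R.inv().apply(X-f['tp']).round(4))
P=cloud('wrist',f); print(P[66,321],P[8,319])
print('window lower edge', [R.inv().apply(onz('wrist',u,.153,f)-f['tp']).round(4) for u in ((300,248),(339,248),(285,207),(352,207))])
a=f['p'][190:330,220:420];cv2.imwrite('pics/w6c.png',cv2.resize(a,None,fx=4,fy=4,interpolation=2)[:,:,::-1])
```

```text
lip [ 0.5187 -0.1429  0.178 ] [ 0.     -0.0026  0.0981]
lipface [ 0.5147 -0.1433  0.178 ] [ 0.     -0.0027  0.0942]
rodspring [ 0.5402 -0.1392  0.168 ] [-0.0013  0.0074  0.1199]
padL [ 0.5236 -0.1243  0.166 ] [-0.0179  0.0093  0.1051]
padR [ 0.5293 -0.1603  0.166 ] [0.0185 0.0094 0.1068]
[ 0.51671913 -0.14304883  0.1807003 ] [ 0.54090837 -0.13951044  0.17079126]
window lower edge [array([-0.0121,  0.0222, -0.001 ]), array([ 0.0115,  0.0222, -0.001 ]), array([-0.0204,  0.0222,  0.025 ]), array([0.0185, 0.0222, 0.025 ])]
```

View pics/w6c.png

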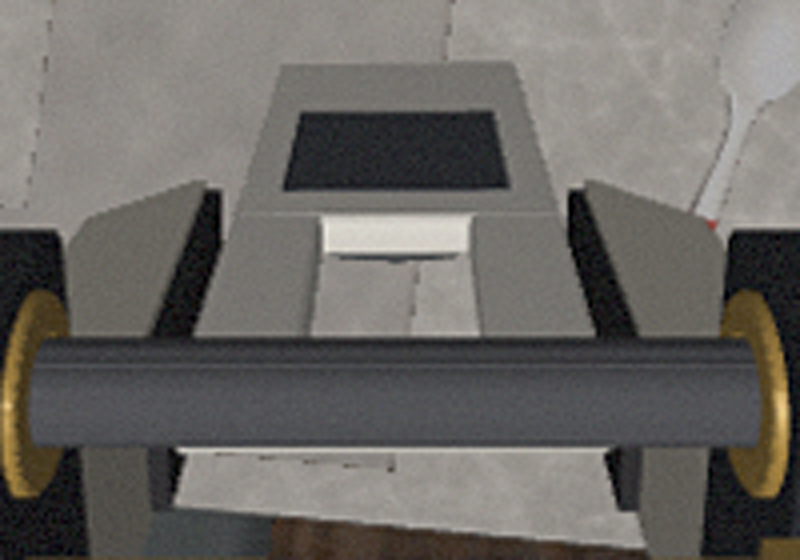

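```bash
python3 -m creep '[{"dx":0,"dy":0,"dz":0.04,"rx":0,"ry":0,"rz":0,"gripper":0},{"dx":0,"dy":0,"dz":0.07,"rx":0,"ry":0,"rz":0,"gripper":0},{"dx":0,"dy":0,"dz":0.08,"rx":0,"ry":0,"rz":0,"gripper":0},{"dx":0,"dy":0,"dz":0.08,"rx":0,"ry":0,"rz":0,"gripper":0},{"dx":0,"dy":0,"dz":0.08,"rx":0,"ry":0,"rz":0,"gripper":0}]'; python3 -c "
from h import *
s=status.observe();print(s['tool_pos'],s['contact_force'],s['torque'])
shot('wrist','w7');shot('scene','s7')
p=np.load('pics/s7.npz')['p'][120:300,240:440]
cv2.imwrite('pics/s7c.png',cv2.resize(p,None,fx=3.3,fy=3.3,interpolation=2)[:,:,::-1])
a=np.load('pics/w7.npz')['p'][150:340,200:440];cv2.imwrite('pics/w7c.png',cv2.resize(a,None,fx=3.1,fy=3.1,interpolation=2)[:,:,::-1])"
```

```text
time: 9.1
tool_pos: [0.499, -0.1445, 0.1742]
tool_rot: [-1.571, 0.0, -1.461]
contact_force: [-0.1, -0.1, -1.0]
opening: 0.0498
[ 0.49903474 -0.14451319  0.17422215] [-0.09522036 -0.09894999 -1.00617102] [-0.02471858  0.15725881  0.00807288]
```

View pics/w7c.png

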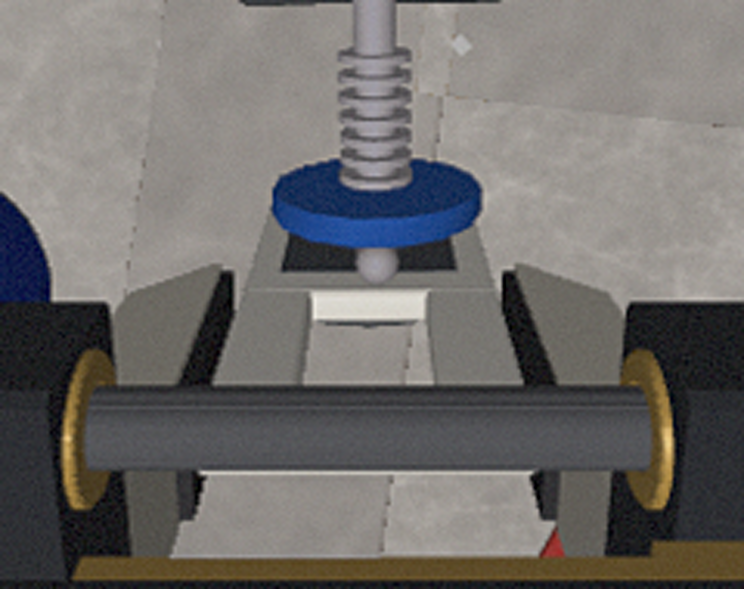

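View pics/s7c.png

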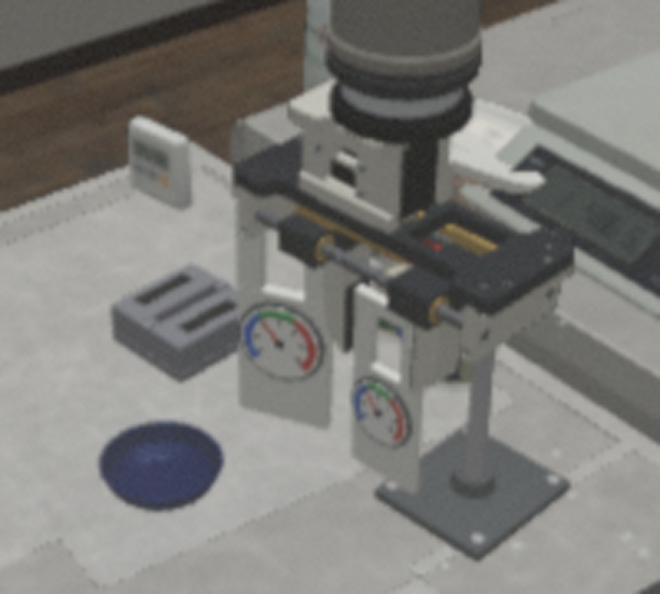

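Run:
```python
from h import *
M=CAL['wrist']['mount'];c=CAL['wrist']
def tl(uv,y):  # point in tool frame on plane tool y = y
    d=M[:3,:3]@np.array([(uv[0]-c['cx'])/c['fx'],(uv[1]-c['cy'])/c['fy'],1]);o=M[:3,3]
    return (o+d*(y-o[1])/d[1]).round(4)
print(M)
K=lambda x,y:(200+x/3.1-.3,150+y/3.1-.3)
z=.1742
print('lip',tl(K(377,262),z-.178),tl(K(377,281),z-.178))
print('pad',tl(K(274,195),z-.166),tl(K(481,198),z-.166), 'front',tl(K(376,240),z-.184))
print('rodfar',tl(K(374,20),z-.168),'near',tl(K(376,165),z-.168))
print('win',tl(K(314,292),z-.152),tl(K(428,292),z-.152), tl(K(246,288),z-.152),tl(K(494,288),z-.152))
```

```text
[[ 9.99999236e-01  1.12817251e-03 -5.05465386e-04 -1.04492374e-03]
 [ 8.05993171e-04 -2.84960198e-01  9.58539011e-01 -1.42014118e-01]
 [ 9.37359849e-04 -9.58538686e-01 -2.84960890e-01  7.64706098e-02]
 [ 0.00000000e+00  0.00000000e+00  0.00000000e+00  1.00000000e+00]]
lip [ 0.0005 -0.0038  0.0188] [ 0.0005 -0.0038  0.0155]
pad [-0.0172  0.0082  0.0263] [0.0185 0.0082 0.0258] front [ 0.0002 -0.0098  0.025 ]
rodfar [-0.0001  0.0062  0.0566] near [0.0003 0.0062 0.0323]
win [-0.0115  0.0222  0.0017] [0.0107 0.0222 0.0017] [-0.0247  0.0222  0.0025] [0.0235 0.0222 0.0026]
```

```bash
python3 -m creep '[{"dx":0,"dy":0,"dz":0.006,"rx":0,"ry":0,"rz":0,"gripper":0},{"dx":0,"dy":0,"dz":0.012,"rx":0,"ry":0,"rz":0,"gripper":0},{"dx":0,"dy":0,"dz":0.012,"rx":0,"ry":0,"rz":0,"gripper":0}]'; python3 -m creep '[{"dx":0,"dy":0,"dz":0.004,"rx":0,"ry":0,"rz":0,"gripper":0},{"dx":0,"dy":0,"dz":0.004,"rx":0,"ry":0,"rz":0,"gripper":0}]'; python3 -c "
from h import *
s=status.observe();print(s['tool_pos'],s['contact_force'],s['torque'])
shot('wrist','w8')
a=np.load('pics/w8.npz')['p'][150:340,200:440];cv2.imwrite('pics/w8c.png',cv2.resize(a,None,fx=3.1,fy=3.1,interpolation=2)[:,:,::-1])"
```

```text
time: 9.57
tool_pos: [0.5124, -0.1432, 0.1741]
tool_rot: [-1.571, 0.0, -1.461]
contact_force: [-0.0, -0.0, -1.6]
opening: 0.0502
time: 9.82
tool_pos: [0.5161, -0.1427, 0.1741]
tool_rot: [-1.571, 0.0, -1.461]
contact_force: [0.4, 0.2, -0.6]
opening: 0.0496
[ 0.51612889 -0.14271517  0.17408464] [ 0.44820331  0.21180797 -0.62434924] [-0.00908015  0.13640625  0.04863916]
```

View pics/w8c.png

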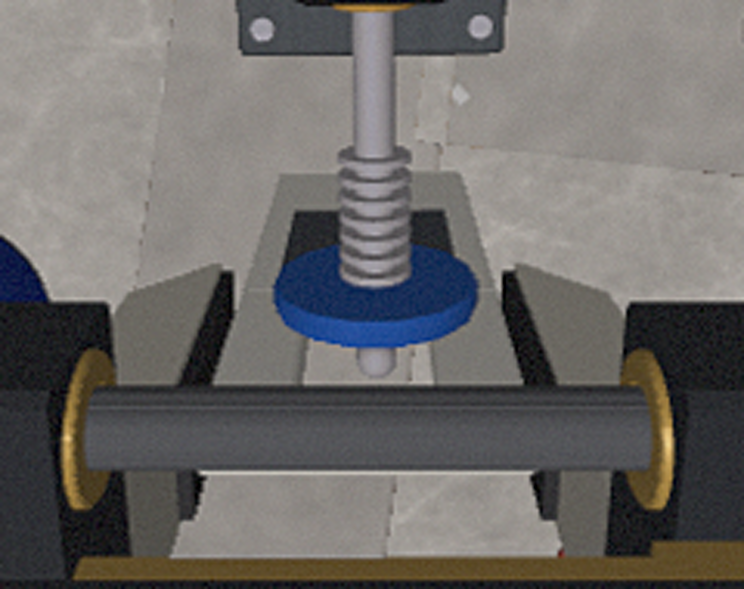

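```bash
for i in 1; do python3 -m creep '[{"dx":0,"dy":0,"dz":0.002,"rx":0,"ry":0,"rz":0,"gripper":0},{"dx":0,"dy":0,"dz":0.002,"rx":0,"ry":0,"rz":0,"gripper":0}]'; python3 -m creep '[{"dx":0,"dy":0,"dz":0.002,"rx":0,"ry":0,"rz":0,"gripper":0},{"dx":0,"dy":0,"dz":0.002,"rx":0,"ry":0,"rz":0,"gripper":0}]'; done
```

```text
time: 10.12
tool_pos: [0.518, -0.1425, 0.1742]
tool_rot: [-1.571, 0.0, -1.461]
contact_force: [0.9, -0.6, -1.1]
opening: 0.05
time: 10.38
tool_pos: [0.52, -0.1423, 0.1741]
tool_rot: [-1.571, 0.0, -1.461]
contact_force: [-0.1, -0.6, -2.2]
opening: 0.0496
```

```bash
python3 -m creep '[{"dx":0,"dy":0,"dz":0.002,"rx":0,"ry":0,"rz":0,"gripper":0},{"dx":0,"dy":0,"dz":0.002,"rx":0,"ry":0,"rz":0,"gripper":0}]'; python3 -c "
from h import *
s=status.observe();print(s['contact_force'],s['torque'])
shot('scene','s9');shot('wrist','w9')
p=np.load('pics/s9.npz')['p'][170:280,320:430]
a=np.load('pics/w9.npz')['p'][150:340,200:440];a=cv2.resize(a,(380,300));p=cv2.resize(p,(400,400),interpolation=2)[:300]
cv2.imwrite('pics/w9c.png',np.hstack([p,a])[:,:,::-1])"
```

```text
time: 10.62
tool_pos: [0.5214, -0.142, 0.1739]
tool_rot: [-1.572, 0.001, -1.461]
contact_force: [-3.1, -0.5, -2.3]
opening: 0.0501
[-3.13157784 -0.53712779 -2.28362153] [-0.10194915  0.61091129 -0.00283819]
```

View pics/w9c.png

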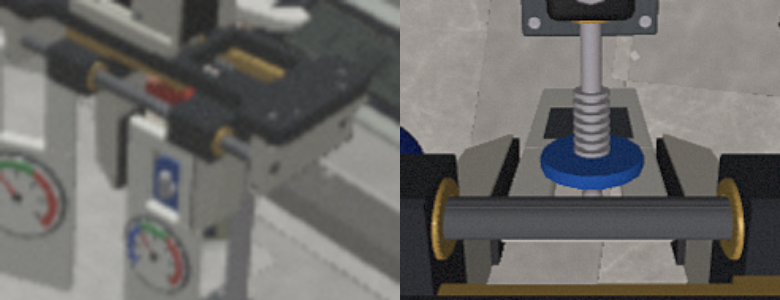

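```bash
python3 -m creep '[{"dx":0,"dy":0,"dz":0.002,"rx":0,"ry":0,"rz":0,"gripper":0},{"dx":0,"dy":0,"dz":0.002,"rx":0,"ry":0,"rz":0,"gripper":0}]'; python3 -m creep '[{"dx":0,"dy":0,"dz":0.002,"rx":0,"ry":0,"rz":0,"gripper":0},{"dx":0,"dy":0,"dz":0.002,"rx":0,"ry":0,"rz":0,"gripper":0}]'; python3 -c "
from h import *
s=status.observe();print(s['contact_force'],s['torque'])"
```

```text
time: 10.98
tool_pos: [0.5236, -0.1418, 0.174]
tool_rot: [-1.572, 0.0, -1.461]
contact_force: [-3.2, -0.1, -1.2]
opening: 0.0498
time: 11.22
tool_pos: [0.5256, -0.1416, 0.174]
tool_rot: [-1.572, 0.0, -1.461]
contact_force: [-4.9, -1.0, -1.7]
opening: 0.0499
[-4.9319262  -1.00755089 -1.70583697] [-0.01826295  0.95460152  0.01641997]
```

```bash
python3 -m creep '[{"dx":0,"dy":0,"dz":0.002,"rx":0,"ry":0,"rz":0,"gripper":0},{"dx":0,"dy":0,"dz":0.0035,"rx":0,"ry":0,"rz":0,"gripper":0},{"dx":0,"dy":0,"dz":0.0035,"rx":0,"ry":0,"rz":0,"gripper":0},{"dx":0,"dy":0,"dz":0.0035,"rx":0,"ry":0,"rz":0,"gripper":0}]'; python3 -c "
from h import *
s=status.observe();print(s['contact_force'],s['torque'])
shot('scene','s10');shot('wrist','w10')
p=np.load('pics/s10.npz')['p'][180:260,330:410]
a=np.load('pics/w10.npz')['p'][170:290,240:400];a=cv2.resize(a,(400,300),interpolation=2);p=cv2.resize(p,(400,400),interpolation=2)[:300]
cv2.imwrite('pics/w10c.png',np.hstack([p,a])[:,:,::-1])"
```

```text
time: 11.72
tool_pos: [0.5286, -0.1411, 0.1739]
tool_rot: [-1.573, 0.001, -1.461]
contact_force: [-6.5, 0.4, -1.7]
opening: 0.05
[-6.48130683  0.41607239 -1.72750658] [-0.02423021  1.22941595  0.07829382]
```

View pics/w10c.png

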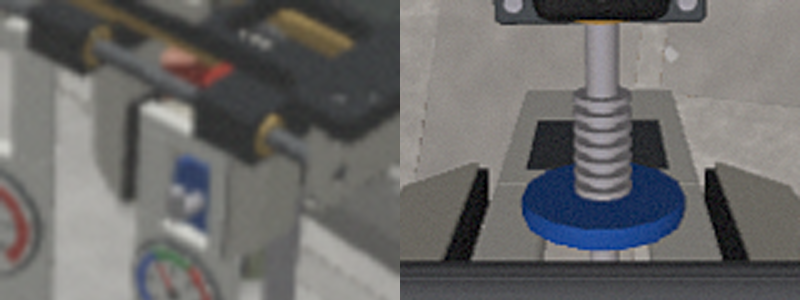

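```bash
python3 -m creep '[{"dx":0,"dy":0.002,"dz":0,"rx":0,"ry":0,"rz":0,"gripper":0},{"dx":0,"dy":0.004,"dz":0,"rx":0,"ry":0,"rz":0,"gripper":0},{"dx":0,"dy":0.004,"dz":0,"rx":0,"ry":0,"rz":0,"gripper":0}]'; python3 -m creep '[{"dx":0,"dy":0.002,"dz":0,"rx":0,"ry":0,"rz":0,"gripper":0},{"dx":0,"dy":0.004,"dz":0,"rx":0,"ry":0,"rz":0,"gripper":0},{"dx":0,"dy":0.004,"dz":0,"rx":0,"ry":0,"rz":0,"gripper":0}]'; python3 -c "
from h import *
s=status.observe();print(s['contact_force'],s['torque'],s['tool_pos'])"
```

```text
time: 12.2
tool_pos: [0.5289, -0.1414, 0.1702]
tool_rot: [-1.572, 0.0, -1.461]
contact_force: [-7.1, -0.6, 1.6]
opening: 0.0499
time: 12.58
tool_pos: [0.5289, -0.1414, 0.1663]
tool_rot: [-1.572, -0.0, -1.461]
contact_force: [-6.3, -0.8, 1.6]
opening: 0.0496
[-6.26486359 -0.77200892  1.55814652] [-0.11811663  1.17029336 -0.00127905] [ 0.52892414 -0.14144995  0.16626374]
```

```bash
python3 -m creep '[{"dx":0,"dy":0.002,"dz":0,"rx":0,"ry":0,"rz":0,"gripper":0},{"dx":0,"dy":0.002,"dz":0,"rx":0,"ry":0,"rz":0,"gripper":0}]'; python3 -m creep '[{"dx":0,"dy":0.002,"dz":0,"rx":0,"ry":0,"rz":0,"gripper":0},{"dx":0,"dy":0.002,"dz":0,"rx":0,"ry":0,"rz":0,"gripper":0}]';  python3 -m creep '[{"dx":0,"dy":0.002,"dz":0,"rx":0,"ry":0,"rz":0,"gripper":0},{"dx":0,"dy":0.002,"dz":0,"rx":0,"ry":0,"rz":0,"gripper":0}]'; python3 -c "
from h import *
s=status.observe();print(s['contact_force'],s['torque'],s['tool_pos'])
shot('scene','s11');shot('wrist','w11')
p=np.load('pics/s11.npz')['p'][180:260,330:410]
a=np.load('pics/w11.npz')['p'][170:290,240:400];a=cv2.resize(a,(400,300),interpolation=2);p=cv2.resize(p,(400,400),interpolation=2)[:300]
cv2.imwrite('pics/w11c.png',np.hstack([p,a])[:,:,::-1])"
```

```text
time: 12.82
tool_pos: [0.529, -0.1415, 0.1643]
tool_rot: [-1.571, -0.0, -1.461]
contact_force: [-6.9, -0.5, 0.7]
opening: 0.0496
time: 13.08
tool_pos: [0.529, -0.1415, 0.1623]
tool_rot: [-1.571, -0.0, -1.461]
contact_force: [-6.1, -0.5, 2.1]
opening: 0.0498
time: 13.32
tool_pos: [0.529, -0.1415, 0.1603]
tool_rot: [-1.571, -0.0, -1.461]
contact_force: [-6.2, -1.1, 1.2]
opening: 0.05
[-6.15768888 -1.13774739  1.19484939] [-0.17707094  1.05569582  0.05601907] [ 0.52899175 -0.14147856  0.16029831]
```

View pics/w11c.png

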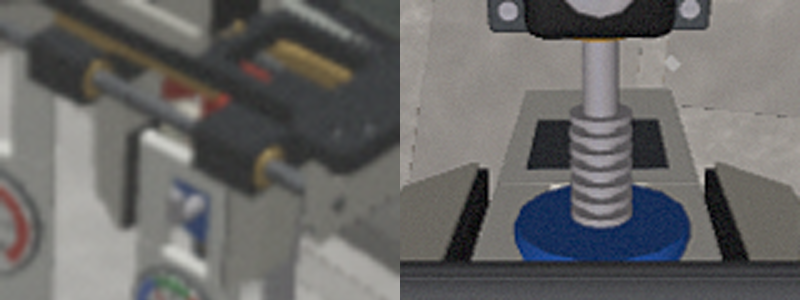

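```bash
python3 -m creep '[{"dx":0,"dy":0.002,"dz":0,"rx":0,"ry":0,"rz":0,"gripper":0},{"dx":0,"dy":0.002,"dz":0,"rx":0,"ry":0,"rz":0,"gripper":0}]'; python3 -m creep '[{"dx":0,"dy":0.002,"dz":0,"rx":0,"ry":0,"rz":0,"gripper":0},{"dx":0,"dy":0.002,"dz":0,"rx":0,"ry":0,"rz":0,"gripper":0}]'; python3 -c "
from h import *
s=status.observe();print(s['contact_force'],s['torque'],s['tool_pos'])
shot('scene','s12');shot('wrist','w12')
p=np.load('pics/s12.npz')['p'][180:260,330:410]
a=np.load('pics/w12.npz')['p'][170:290,240:400];a=cv2.resize(a,(400,300),interpolation=2);p=cv2.resize(p,(400,400),interpolation=2)[:300]
cv2.imwrite('pics/w12c.png',np.hstack([p,a])[:,:,::-1])"
```

```text
time: 13.68
tool_pos: [0.529, -0.1415, 0.1583]
tool_rot: [-1.571, -0.0, -1.461]
contact_force: [-5.6, -0.8, 0.7]
opening: 0.0499
time: 13.92
tool_pos: [0.529, -0.1415, 0.1563]
tool_rot: [-1.571, -0.0, -1.461]
contact_force: [-6.3, -0.5, 2.1]
opening: 0.0497
[-6.28209481 -0.46294997  2.11794635] [-0.10217867  1.11463007  0.08182681] [ 0.5290161  -0.14145089  0.15630701]
```

View pics/w12c.png

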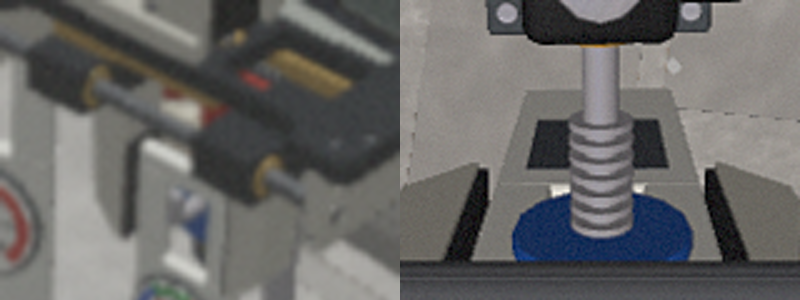

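```bash
python3 -m creep '[{"dx":0,"dy":0.002,"dz":0,"rx":0,"ry":0,"rz":0,"gripper":0},{"dx":0,"dy":0.002,"dz":0,"rx":0,"ry":0,"rz":0,"gripper":0}]'; python3 -m creep '[{"dx":0,"dy":0.0015,"dz":0,"rx":0,"ry":0,"rz":0,"gripper":0},{"dx":0,"dy":0.0015,"dz":0,"rx":0,"ry":0,"rz":0,"gripper":0}]'; python3 -c "
from h import *
s=status.observe();print(s['contact_force'],s['torque'],s['tool_pos'])"
```

```text
time: 14.28
tool_pos: [0.529, -0.1415, 0.1543]
tool_rot: [-1.571, -0.0, -1.461]
contact_force: [-6.4, -0.7, 1.0]
opening: 0.0499
time: 14.52
tool_pos: [0.529, -0.1415, 0.1528]
tool_rot: [-1.571, -0.0, -1.461]
contact_force: [-5.7, -0.5, 1.9]
opening: 0.0499
[-5.73552978 -0.47677088  1.93987107] [-0.11539535  1.02299894  0.09081863] [ 0.52902384 -0.14146659  0.15280392]
```

```bash
python3 -m creep '[{"dx":0,"dy":0.0015,"dz":0,"rx":0,"ry":0,"rz":0,"gripper":0},{"dx":0,"dy":0.0015,"dz":0,"rx":0,"ry":0,"rz":0,"gripper":0}]'; python3 -m creep '[{"dx":0,"dy":0.0015,"dz":0,"rx":0,"ry":0,"rz":0,"gripper":0},{"dx":0,"dy":0.0015,"dz":0,"rx":0,"ry":0,"rz":0,"gripper":0}]'; python3 -c "
from h import *
s=status.observe();print(s['contact_force'],s['torque'],s['tool_pos'])
shot('scene','s13');shot('wrist','w13')
p=np.load('pics/s13.npz')['p'][180:260,330:410]
a=np.load('pics/w13.npz')['p'][170:290,240:400];a=cv2.resize(a,(400,300),interpolation=2);p=cv2.resize(p,(400,400),interpolation=2)[:300]
cv2.imwrite('pics/w13c.png',np.hstack([p,a])[:,:,::-1])"
```

```text
time: 14.78
tool_pos: [0.529, -0.1415, 0.1513]
tool_rot: [-1.571, -0.0, -1.461]
contact_force: [-5.1, -0.4, 0.4]
opening: 0.0497
time: 15.02
tool_pos: [0.5291, -0.1415, 0.15]
tool_rot: [-1.571, -0.0, -1.461]
contact_force: [-6.0, -0.8, 1.3]
opening: 0.05
[-5.97925885 -0.77168461  1.34859052] [-0.12066219  1.09205854  0.03571623] [ 0.52914341 -0.1415246   0.14999141]
```

View pics/w13c.png

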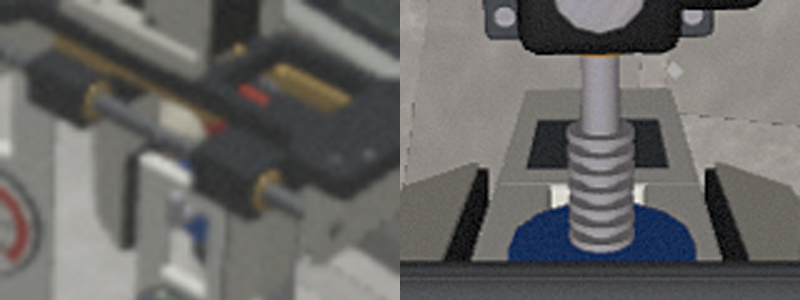

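```bash
python3 -m creep '[{"dx":0,"dy":0.0015,"dz":0,"rx":0,"ry":0,"rz":0,"gripper":0},{"dx":0,"dy":0.0015,"dz":0,"rx":0,"ry":0,"rz":0,"gripper":0}]'; python3 -m creep '[{"dx":0,"dy":0.001,"dz":0,"rx":0,"ry":0,"rz":0,"gripper":0},{"dx":0,"dy":0.001,"dz":0,"rx":0,"ry":0,"rz":0,"gripper":0}]'; python3 -c "
from h import *
s=status.observe();print(s['contact_force'],s['torque'],s['tool_pos'])"
```

```text
time: 15.38
tool_pos: [0.5292, -0.1416, 0.1487]
tool_rot: [-1.571, -0.001, -1.461]
contact_force: [-7.6, -0.8, 2.7]
opening: 0.0498
time: 15.62
tool_pos: [0.5293, -0.1416, 0.1479]
tool_rot: [-1.57, -0.001, -1.461]
contact_force: [-7.0, -0.5, 4.0]
opening: 0.05
[-6.98721563 -0.45998891  3.98597632] [-0.15261472  1.1539957   0.04076053] [ 0.52927191 -0.14156026  0.14788561]
```

```bash
python3 -c "
from h import *
shot('scene','s14')
f=np.load('pics/s14.npz')
p=f['p'][190:260,340:400]
cv2.imwrite('pics/s14c.png',cv2.resize(p,None,fx=8,fy=8,interpolation=2)[:,:,::-1])
s=status.observe();R=Ro.from_euler('xyz',s['tool_rot']);tp=s['tool_pos']
for n,y,z,x in (('bar under L face',-.0158,-.0027,-.011),('R',-.0158,-.0027,.011),('bar top L',-.0268,-.0027,-.025),('top R',-.0268,-.0027,.025)):
  print(n,((proj('scene',tp+R.apply([x,y,z]))-[340,190])*8).round(0))
for q in ([.5177-.0035,-.1424,.176],[.5177-.0035,-.1424,.166]): print('lipfront',((proj('scene',q)-[340,190])*8).round())
"
```

```text
bar under L face [181. 237.]
R [250. 275.]
bar top L [140. 177.]
top R [297. 263.]
lipfront [181. 235.]
lipfront [179. 268.]
```

View pics/s14c.png

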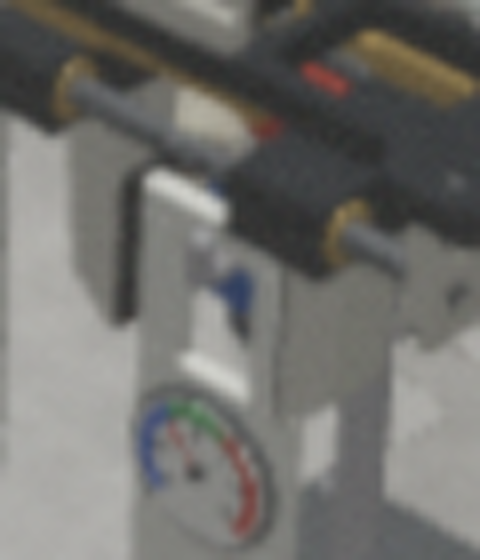

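```bash
python3 -m creep '[{"dx":0,"dy":0,"dz":-0.001,"rx":0,"ry":0,"rz":0,"gripper":0},{"dx":0,"dy":0,"dz":-0.002,"rx":0,"ry":0,"rz":0,"gripper":0},{"dx":0,"dy":0,"dz":-0.002,"rx":0,"ry":0,"rz":0,"gripper":0}]';python3 -m creep '[{"dx":0,"dy":0,"dz":-0.001,"rx":0,"ry":0,"rz":0,"gripper":0},{"dx":0,"dy":0,"dz":-0.001,"rx":0,"ry":0,"rz":0,"gripper":0}]'; python3 -c "
from h import *
s=status.observe();print(s['contact_force'],s['torque'],s['tool_pos'])"
```

```text
time: 16.05
tool_pos: [0.5277, -0.1417, 0.1477]
tool_rot: [-1.57, -0.001, -1.461]
contact_force: [-3.8, 0.1, 4.3]
opening: 0.0496
time: 16.3
tool_pos: [0.5266, -0.1418, 0.1474]
tool_rot: [-1.57, -0.0, -1.461]
contact_force: [-6.0, -0.9, 4.1]
opening: 0.05
[-5.97828046 -0.89271694  4.11086585] [-0.23988111  0.65822082  0.01306554] [ 0.52657483 -0.14176761  0.14736791]
```

```bash
python3 -m creep '[{"dx":0,"dy":0,"dz":-0.001,"rx":0,"ry":0,"rz":0,"gripper":0},{"dx":0,"dy":0,"dz":-0.001,"rx":0,"ry":0,"rz":0,"gripper":0}]';python3 -m creep '[{"dx":0,"dy":0,"dz":-0.001,"rx":0,"ry":0,"rz":0,"gripper":0},{"dx":0,"dy":0,"dz":-0.001,"rx":0,"ry":0,"rz":0,"gripper":0}]'; python3 -c "
from h import *
s=status.observe();print(s['contact_force'],s['torque'],s['tool_pos'])"
```

```text
time: 16.55
tool_pos: [0.5255, -0.1418, 0.1472]
tool_rot: [-1.57, -0.0, -1.461]
contact_force: [-3.4, -2.1, 4.9]
opening: 0.0499
time: 16.8
tool_pos: [0.5252, -0.1419, 0.1475]
tool_rot: [-1.569, -0.001, -1.461]
contact_force: [1.0, 0.4, 5.3]
opening: 0.0496
[0.95298618 0.42494884 5.34397286] [-0.10889519 -0.09642849  0.02586535] [ 0.52522837 -0.14189513  0.1475147 ]
```

```bash
python3 -m creep '[{"dx":0,"dy":0,"dz":0,"rx":0,"ry":0,"rz":0,"gripper":0.8},{"dx":0,"dy":0,"dz":0,"rx":0,"ry":0,"rz":0,"gripper":0.8},{"dx":0,"dy":0,"dz":0,"rx":0,"ry":0,"rz":0,"gripper":0.8},{"dx":0,"dy":0,"dz":0,"rx":0,"ry":0,"rz":0,"gripper":0.8},{"dx":0,"dy":0,"dz":0,"rx":0,"ry":0,"rz":0,"gripper":0.8}]'; python3 -c "
from h import *
shot('scene','s15');shot('wrist','w15')
p=np.load('pics/s15.npz')['p'][180:280,330:430]
a=np.load('pics/w15.npz')['p'][150:310,220:420];a=cv2.resize(a,(400,320),interpolation=2);p=cv2.resize(p,(400,400),interpolation=2)[:320]
cv2.imwrite('pics/w15c.png',np.hstack([p,a])[:,:,::-1])"
```

```text
time: 17.42
tool_pos: [0.5243, -0.1418, 0.1471]
tool_rot: [-1.571, 0.0, -1.461]
contact_force: [0.6, -1.5, -0.2]
opening: 0.0735
```

View pics/w15c.png

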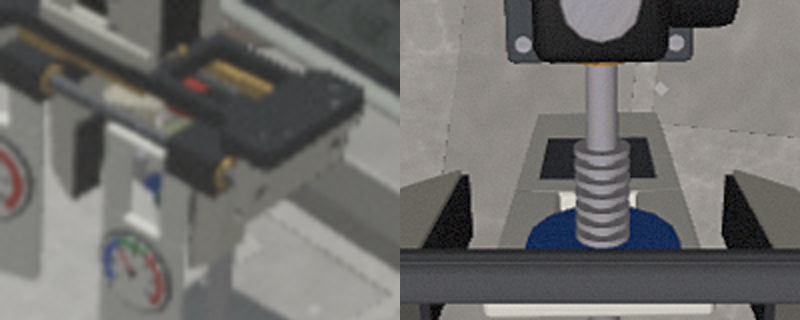

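```bash
python3 -m creep '[{"dx":0,"dy":-0.01,"dz":0,"rx":0,"ry":0,"rz":0,"gripper":0.8},{"dx":0,"dy":-0.03,"dz":0,"rx":0,"ry":0,"rz":0,"gripper":0.8},{"dx":0,"dy":-0.06,"dz":0,"rx":0,"ry":0,"rz":0,"gripper":0.8},{"dx":0,"dy":-0.1,"dz":0,"rx":0,"ry":0,"rz":0,"gripper":0.8},{"dx":0,"dy":-0.15,"dz":0,"rx":0,"ry":0,"rz":0,"gripper":0.8},{"dx":0,"dy":-0.17,"dz":-0.06,"rx":0,"ry":0,"rz":0,"gripper":0.8},{"dx":0,"dy":-0.17,"dz":-0.1,"rx":0,"ry":0,"rz":0,"gripper":0.8},{"dx":0,"dy":-0.17,"dz":-0.1,"rx":0,"ry":0,"rz":0,"gripper":0.8},{"dx":0,"dy":-0.17,"dz":-0.1,"rx":0,"ry":0,"rz":0,"gripper":0.8}]'; python3 -c "
from h import *
shot('scene','s16');shot('wrist','w16');shot('top','t16')
p=np.load('pics/s16.npz')['p'][170:290,310:430]
a=np.load('pics/w16.npz')['p'][0:260,180:440];a=cv2.resize(a,(400,400),interpolation=2);p=cv2.resize(p,(400,400),interpolation=2)
cv2.imwrite('pics/w16c.png',np.hstack([p,a])[:,:,::-1])"
```

```text
time: 18.65
tool_pos: [0.4254, -0.1529, 0.3178]
tool_rot: [-1.569, -0.001, -1.461]
contact_force: [-0.3, 0.5, 1.1]
opening: 0.0735
```

View pics/w16c.png

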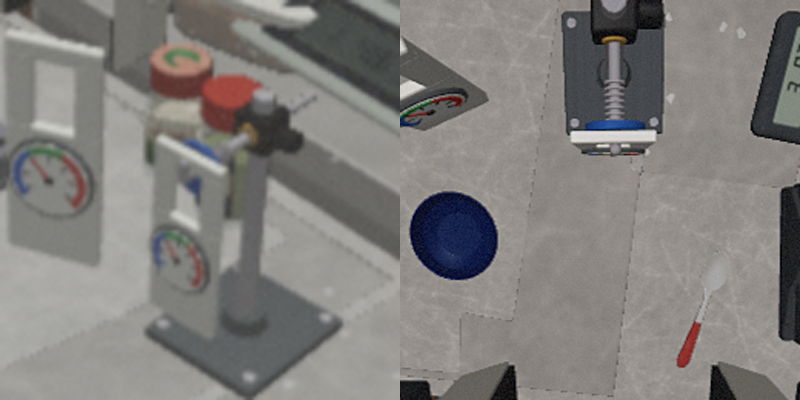

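View pics/t16.png

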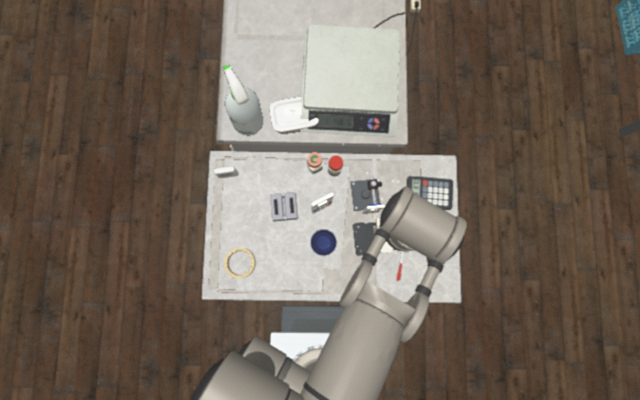

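Run:
```python
from h import *
f=np.load('pics/w16.npz');P=cloud('wrist',f);p=f['p'].astype(int)
m=(p.min(-1)>165)&(P[...,2]>.15)&(P[...,2]<.2)&(abs(P[...,0]-.522)<.02)
q=P[m];print(m.sum(),np.median(q,0).round(4));r=cv2.minAreaRect(q[:,:2].astype(np.float32));print(r)
print(status.observe()['time'])
```

```text
728 [ 0.527  -0.1195  0.1784]
((0.529682457447052, -0.06243667006492615), (0.20459295809268951, 0.01842314936220646), 87.68569946289062)
18.8
```

Run:
```python
from h import *
f=np.load('pics/w16.npz');P=cloud('wrist',f);p=f['p'].astype(int)
m=(p.min(-1)>165)&(P[...,2]>.16)&(P[...,2]<.19)&(abs(P[...,0]-.522)<.02)&(abs(P[...,1]+.142)<.04)
m=cv2.morphologyEx(m.astype(np.uint8),cv2.MORPH_OPEN,np.ones((2,2),np.uint8))>0
q=P[m];print(m.sum(),np.median(q,0).round(4));r=cv2.minAreaRect(q[:,:2].astype(np.float32));print(r)
c=np.array(r[0])-[.589,-.134];print('stand frame',Ro.from_euler('z',-.11).apply([*c,0]).round(4))
```

```text
389 [nan nan nan]
((0.525224506855011, -0.14961771667003632), (0.01036764308810234, 0.06453602761030197), 13.152108192443848)
stand frame [-0.0651 -0.0085  0.    ]
```

Run:
```python
from h import *
f=np.load('pics/w16.npz');a=f['p'][70:120,270:360];cv2.imwrite('pics/w16d.png',cv2.resize(a,None,fx=8,fy=8,interpolation=0)[:,:,::-1])
```

```text
(no output)
```

View pics/w16d.png

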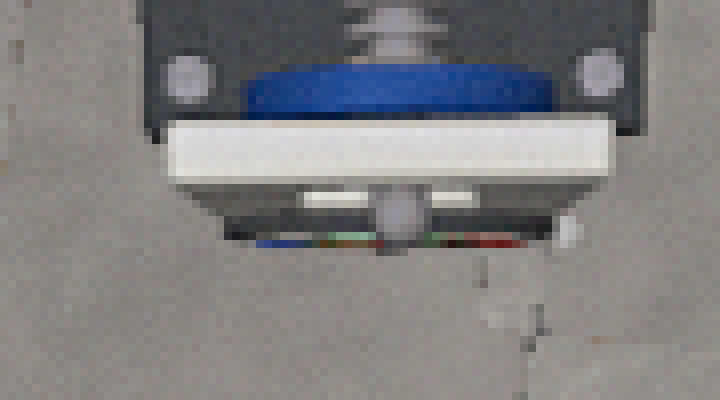

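```bash
python3 -c "
from h import *
print(robot.hand_in(), status.observe()['contact_force'])"
```

```text
the job is handed in; nothing more can be done
the job is handed in; nothing more can be done
```

The thermometer is hanging on the hook stand, dial outward, and the job is handed in at about 19 s of robot time. No verdict came back.

**What I did**
- I lifted it straight out of the rest block, turned it a quarter turn and slid the window over the lip.
- I pressed the pad back about 8 mm, at roughly 6 N. It was then lowered until it met the rod, about 3 mm below nominal.
- I eased it back until the lip took the load, then let go and backed away. The highest reading I saw on the tool was about 8 N, well under 20 N.

**What the last checks showed**
- **Position:** The plate sits straight between lip and pad, about 1 mm off the rod's centre line. Its lower edge is about 47 to 48 mm up, worked out from the gripper's height, not measured separately.
- **Clear of the arm:** The gripper was well away, at 0.32 m height. In the top picture the neighbouring things I could see looked unmoved; the arm hid part of the right side, where I only saw the spoon in the wrist view.

**What disagreed or stayed unchecked**
- My first visual estimate put the rod at its nominal height; contact put it about 3 mm lower.
- One automatic depth fit of the hung plate was spoiled by other bright pixels: it gave a rectangle 64 mm long and about 8 mm off centre. I went by the close-up picture instead.
- I could not measure the grip between lip and pad. By the spring figures it is about 4.5 N on each face, so about 9 N if both count. If only the pad's side counted, it could fall just short of the 5 N needed.

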